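Zero a coffee grinder's burr collar and hold it a quarter turn off

TASK

The grinder has just been cleaned and its hopper is off: screw the black knurled collar on top down (clockwise from above) until the burrs touch and it will go no further, then back it off a quarter turn. Keep hold of the collar there and finish still gripping it, so that I can nip up the locking screw; leave the other things on the table where they are.

Things in the scene. Friction and masses are not known exactly. Their poses are not given: they have to be found in the camera images.
- grinder: Compact sage-green coffee grinder, hopper off, fixed. Origin on the table under the collar's vertical axis; spout along its -x. Housing 105 x 105 mm, top at 190 mm; foot 14 mm high, 125 mm wide, from 143 mm before the axis to 57 mm behind it. On the housing an aluminium clamp ring 74 mm across, top at 202 mm; nothing but the collar rises above that. Locking screw on the ring's front edge.
- collar: Black knurled collar, upright cylinder 58 mm across, 34 mm high, on the grinder's axis. Origin at the centre of its underside, 204 mm above the table when fully down (top at 238 mm). Its -x side has a white stripe, at the red zero mark when fully down. Turns with about 0.15 N m of friction, stays where left, rises 3 mm per turn counter-clockwise. Pose unknown while held.
- collar_grip (a point): Point on the collar's axis, 22 mm above its underside (12 mm below its top): a good height for the tool point to grip the collar across its 58 mm from above, in any direction; the fingertips then stay clear of the clamp ring.
- thread (a joint): Angle of the collar in rad: 0 = burrs touching, fully screwed down against the hard stop; grows counter-clockwise seen from above as it is unscrewed; at most 4.4. A quarter turn off the stop reads 1.57. It starts between about 1.9 and 3.6.
- dosing_cup: Steel dosing cup, 56 mm across, 62 mm high, standing loose on the grinder's foot under the spout. Origin at the centre of its underside. To be left alone.
- hopper: The grinder's smoky-brown bean hopper, a funnel 100 mm across and 115 mm high standing loose on the table wide end down. Origin at the centre of its underside. To be left alone.
- tamper: Steel coffee tamper with a wooden handle, 57 mm across, 88 mm high, upright on the table. Origin at the centre of its underside. To be left alone.
- phone: Black phone lying flat, 148 mm along its x, 72 mm along its y, 8 mm thick. Origin at the centre of its underside. To be left alone.
- zero_mark (a point): Red mark on the clamp ring, 34 mm from the collar's axis towards the grinder's front (its -x), 202 mm above the table. The collar's white stripe stands above it when the burrs touch; black scale marks follow every 15 degrees round the ring.
Not all that is in view belongs to the job. There is more than one size of the grinder; the job needs the larger.

How it is judged:
On the way:
1. the collar is screwed fully down, burrs touching (value of joint thread below 0.05 rad), for 0.2 s.
At the end, for the whole second after the job is handed in: After having been screwed right down to the stop, the collar stands a quarter turn (90 degrees, give or take 14) off it, at rest, and is still held: the fingers bear on it with more than 5 N and the tool point is within 30 mm of its grip point (value of joint thread between 1.32 and 1.82 rad and velocity of joint thread between -0.1 and 0.1 rad/s and contact force between the fingers and collar above 5 N and distance between the grasp point and collar_grip below 0.03 m); the arm keeps its last pose, push and grip.
It fails at once if one of the other things on the table was moved by more than 30 mm or the tamper, hopper or cup was tipped over (distance of any of dosing_cup, hopper, tamper, phone from where it was at the start of the episode above 0.03 m or angle between any of hopper, tamper, dosing_cup's own z axis and vertical above 0.5 rad).
It also fails if it takes over 54 s, if anything falls off the work surface, if the arm or the gripper's body presses on something with over 40 N, if the wrist force passes 120 N, or if a joint passes its speed limit or range.

ROBOT

A 7-joint arm with a two-finger parallel gripper is mounted at the origin on the work surface. World frame = base frame: x ahead of the robot, y to its left, z up, the work surface at z = 0. Lengths are in m, angles in rad, forces in N, time in s.
With the tool pointing down it reaches from about 0.425 to 1.025 m from the base axis. Payload 9.4 kg.
Tool frame: the origin (TCP) lies between the finger pads, 19 mm behind the fingertips; this is the grasp point; z points along the fingers, y is the line along which they close (so a half turn about z gives the same grasp; the last joint's range is limited). The gripper opens to 93 mm and grips with 3 to 60 N. Pads are 15 mm wide; open, the fingers measure 128 mm over their backs; the gripper's body (75 mm by 188 mm) begins 65 mm behind the grasp point.
Start: joints at [-1.301, 0.599, -0.003, 1.599, 0.002, 0.943, -0.08], TCP at [0.246, 0.682, 0.237] pointing down, gripper open.
Joint ranges: [-2.57, 2.57], [-0.35, 1.97], [-1.29, 1.29], [0.11, 2.56], [-1.05, 4.19], [0.11, 1.86], [-2.63, 2.63]. Speed limits (rad/s): [2.22, 2.22, 3.01, 3.01, 3.14, 3.14, 3.14].

INTERFACE

Orientations are given as a rotation vector (axis times angle).
In Python, from workcell import robot, eyes, hand_in gives the robot as it stands.
- The arm moves only by the shell command python3 -m pendant 'ROWS' [FORCE]. ROWS is JSON, a list of rows, each a list of 7 numbers: the turn, a rotation vector about the tool's x, y, z in degrees, then the shift along the tool's x, y, z in cm, then the closure, from 0 (fully open) to 1 (shut). A call has 1 to 8 rows; each row is the pose to reach, as a shift and turn from the pose commanded when the call began, along the tool's axes at that moment; what a row does not reach only later rows make up. A row lasts 1/10 s, in which the tool goes at most 50 mm and 8.59 degrees, less where a joint would pass 70% of its speed; a pose out of reach is approached as far as the arm can. A call with a gripper value outside its range is refused whole. The fingers move at their own pace and stop on an object; FORCE is the grip in N (left out, the last holds). Time passes only in rows, so rows that repeat a pose let the fingers close. It gives the time, the measured TCP pose, the force, the opening and the grip force at its end, in the units of the state.
- robot.observe(): the state, without advancing time (a new reading comes with each control period).
- eyes.snapshot(name): name is "scene" or "top"; returns a dict with "frame" (400x640x3 uint8, blue, green, red), "z_map" (400x640 float32, m along the optical axis (not along the pixel's ray), 0 where there is no reading), "fx", "fy", "cx", "cy" (pixels), "R" (3x3) and "t" (3): a world point X has camera coordinates R X + t. Camera axes: x right, y down, z forward; pixel columns grow to the right and rows downward; lengths in m; the calibration is good to about 2 mm. A picture is of the moment at which its call begins.
- hand_in(): hands the job in; it is judged then, once.
Trained networks look in the newest picture that a camera, given by its name, has taken for a name from the list of things; names that differ only in an ending like _2 or _b are one class to them, and where a whole thing is asked for, a point or a joint stands for the part that bears it (a point fixed in the world has none). Each returns a list of dicts, best first, with "conf" (0 to 1); they miss things now and then, are a little off and sometimes report something else, mostly with a low value. They report only what shows in the picture. A call takes as long as a camera call. They do not tell look-alikes from the thing itself.
- eyes.recognise(camera, label): "bbox" ([left, top, width, height] in pixels, round what is visible of it).
- eyes.silhouettes(camera, label): "mask" (400x640 bool, what is visible of it) and "bbox" ([left, top, width, height] in pixels, round what is visible of it).
- eyes.tip_of(camera, label): "centre" ([column, row] in pixels: a listed point, or the origin of a listed thing).
The state is a dict: "clock": time; "q": joint angles; "joint_vel": joint speeds; "tau": joint torques, N m; "tcp_pos": TCP position; "tcp_rot": TCP orientation; "contact_force": force on the tool from outside, world axes, zero at the start; "ft_torque": the same for the moment, N m; "opening": opening from 0.0 (shut) to 1.0 (fully open); "grasp_force": force on a finger pad.
Only numpy, scipy, OpenCV 4.12 (cv2) and the standard library are available. Lean on these libraries where they do the work, as an engineer would, in place of code of your own. Each camera call takes 0.05 s, during which the arm holds its last target. There are 200 camera calls.

## Working session

There is one attempt and no reset: what is moved stays moved. The work goes in short steps, Python scripts to look and compute and a shell command to move; the robot and the scene stay as the last step left them, time stands still between calls to the robot, and variables do not carry over. Pictures are saved under pics/ and viewed, at most 10 in all, crops included, and the job is handed in when it is done.

```bash
mkdir -p pics
cat > h.py <<'E'
from workcell import robot, eyes, hand_in
import numpy as np, cv2
from scipy.spatial.transform import Rotation as Rn
def world(s,u,v,z):
    return s["R"].T@(np.array([(u-s["cx"])/s["fx"]*z,(v-s["cy"])/s["fy"]*z,z])-s["t"])
def cloud(s,m):
    v,u=np.nonzero(m&(s["z_map"]>0)); z=s["z_map"][v,u]
    c=np.stack([(u-s["cx"])/s["fx"]*z,(v-s["cy"])/s["fy"]*z,z],1)
    return (c-s["t"])@s["R"]
E
python3 - <<'E'
from h import *
ims=[]
for n in("scene","top"):
    s=eyes.snapshot(n); ims.append(s["frame"])
    cv2.imwrite(f"pics/{n}0.png",s["frame"])
    for l in("collar","grinder"):
        for d in eyes.silhouettes(n,l):
            p=cloud(s,d["mask"]); top=p[p[:,2]>np.percentile(p[:,2],97)-.006]
            print(n,l,round(d["conf"],2),d["bbox"],p.max(0).round(3),p.min(0).round(3),((top.max(0)+top.min(0))/2).round(3),np.ptp(top,axis=0).round(3))
o=robot.observe();print(o["tcp_pos"],Rn.from_rotvec(o["tcp_rot"]).as_matrix().round(3),o["clock"],o["opening"])
E
```

```text
scene collar 0.8 [278.3, 143.5, 23.3, 21.7] [0.551 0.084 0.243] [ 0.201 -0.014 -0.004] [0.52  0.015 0.239] [0.061 0.056 0.008]
scene collar 0.63 [247.4, 141.4, 70.7, 91.7] [0.596 0.142 0.243] [ 0.226 -0.096 -0.002] [0.52  0.015 0.238] [0.061 0.056 0.011]
scene collar 0.59 [194.4, 162.5, 17.3, 20.8] [ 0.457 -0.187  0.163] [ 0.416 -0.224  0.137] [ 0.435 -0.206  0.159] [0.038 0.035 0.007]
scene grinder 0.82 [247.7, 140.5, 73.7, 90.2] [0.596 0.1   0.243] [ 0.246 -0.099 -0.002] [0.52  0.015 0.238] [0.061 0.056 0.011]
scene grinder 0.59 [185.6, 163.8, 40.8, 60.8] [ 0.482 -0.158  0.163] [ 0.269 -0.27  -0.   ] [ 0.435 -0.206  0.158] [0.039 0.037 0.01 ]
top collar 0.83 [316.0, 214.4, 25.2, 24.0] [0.551 0.041 0.244] [ 0.488 -0.018  0.197] [0.517 0.013 0.24 ] [0.055 0.056 0.009]
top collar 0.47 [408.4, 255.2, 21.5, 17.8] [ 0.454 -0.188  0.165] [ 0.415 -0.235  0.125] [ 0.434 -0.208  0.161] [0.038 0.038 0.009]
top collar 0.41 [296.3, 205.1, 70.1, 91.3] [0.592 0.091 0.244] [ 0.365 -0.099 -0.006] [0.517 0.013 0.239] [0.055 0.056 0.011]
top grinder 0.72 [389.0, 250.2, 46.4, 57.5] [ 0.485 -0.159  0.165] [ 0.33  -0.278 -0.007] [ 0.434 -0.208  0.159] [0.038 0.038 0.012]
top grinder 0.71 [294.0, 204.8, 70.3, 89.4] [0.579 0.091 0.244] [ 0.365 -0.1   -0.002] [0.517 0.013 0.239] [0.055 0.056 0.011]
[0.24641247 0.6816853  0.23712353] [[-0.94   0.34  -0.   ]
 [ 0.34   0.94  -0.001]
 [-0.    -0.001 -1.   ]] 0.3 0.9983562225747908
```

View pics/scene0.png

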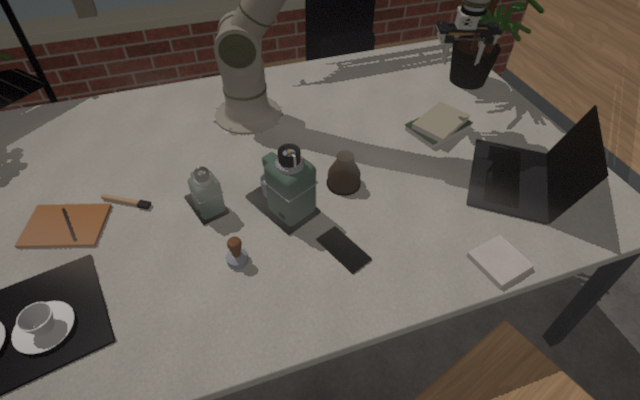

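View pics/top0.png

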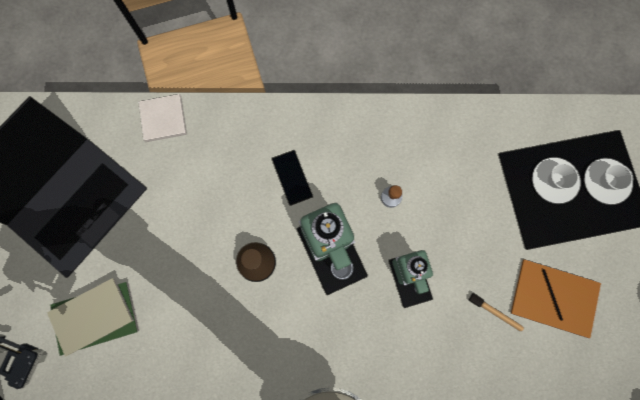

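The larger grinder's collar is at top pixel (328,226), which is about (0.517, 0.013) in world coordinates. The smaller look-alike is at (419,266). Next is a closer look at the stripe.

Run:
```python
from h import *
a=cv2.imread("pics/top0.png")[205:290,285:375];b=cv2.imread("pics/scene0.png")[135:220,245:335]
f=lambda i:cv2.resize(cv2.convertScaleAbs(i,alpha=1.6),None,fx=4.4,fy=4.4,interpolation=cv2.INTER_CUBIC)
cv2.imwrite("pics/crop0.png",np.hstack([f(a),f(b)]))
```

```text
(no output)
```

View pics/crop0.png

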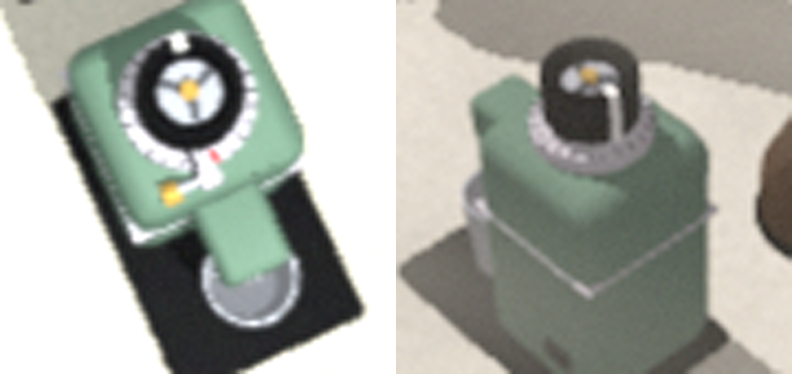

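```bash
python3 -m pendant '[[0,0,0,0,0,-4,0],[0,0,-2,-3,-3.3,-8,0],[0,0,-5,-6.4,-7.1,-8,0],[0,0,-7,-9.8,-10.9,-8,0],[0,0,-10,-13.2,-14.7,-8,0],[0,0,-12,-16.6,-18.5,-8,0],[0,0,-15,-20,-22.3,-8,0],[0,0,-17,-23.4,-26.1,-8,0]]'; python3 -c "
from h import *
o=robot.observe();print(o['q'],Rn.from_rotvec(o['tcp_rot']).as_matrix().round(3))"
```

```text
clock: 1.1
tcp_pos: [0.3731, 0.3675, 0.3176]
tcp_rot: [0.075, 3.14, 0.0]
contact_force: [0.5, 0.2, 0.2]
opening: 1.001
grasp_force: 0.0
[-0.85816238  0.26656576 -0.03574065  1.95905509  0.01209394  0.91566476
  0.6227927 ] [[-0.999  0.048  0.   ]
 [ 0.048  0.999  0.   ]
 [-0.     0.    -1.   ]]
```

The stripe is at crop pixel (180,42) and the red mark at (214,156), about the collar centre (190,92). The collar is therefore roughly 170° (about 2.97 rad) off the stop. Joint 7 increases counter-clockwise, so I'll start with it high.

```bash
python3 -m pendant '[[0,0,-4,-2,-4.2,0,0],[0,0,-8,-4,-8.4,0,0],[0,0,-12,-6,-12.6,0,0],[0,0,-16,-8,-16.8,0,0],[0,0,-20,-10,-21,0,0],[0,0,-24,-12,-25.2,0,0],[0,0,-28,-14,-29.4,0,0],[0,0,-30,-15.8,-33.6,0,0]]'; python3 -m pendant '[[0,0,0,0,0,0,0],[0,0,0,0,0,0,0]]'
python3 - <<'E'
from h import *
o=robot.observe();print(o['q'].round(3) if hasattr(o['q'],'round') else o['q'],Rn.from_rotvec(o['tcp_rot']).as_matrix().round(3))
for n in("scene","top"):
    s=eyes.snapshot(n); cv2.imwrite(f"pics/{n}1.png",s["frame"])
    for l in("collar",):
        for d in eyes.silhouettes(n,l)[:2]:
            p=cloud(s,d["mask"]); print(n,round(d["conf"],2),d["bbox"],len(p))
f=lambda n,a:cv2.resize(cv2.imread(f"pics/{n}1.png")[a[0]:a[0]+100,a[1]:a[1]+100],None,fx=4,fy=4,interpolation=cv2.INTER_CUBIC)
cv2.imwrite("pics/c1.png",np.hstack([f("top",(180,280)),f("scene",(90,240))]))
E
```

```text
clock: 1.9
tcp_pos: [0.5143, 0.0241, 0.3178]
tcp_rot: [-0.741, 3.052, -0.0]
contact_force: [1.5, 0.8, -0.4]
opening: 1.001
grasp_force: 0.0
clock: 2.1
tcp_pos: [0.5137, 0.0251, 0.3174]
tcp_rot: [0.732, -3.055, -0.0]
contact_force: [0.1, 0.3, 0.4]
opening: 0.999
grasp_force: 0.0
[-0.196  0.253  0.046  1.981 -0.015  0.908  1.899] [[-0.891 -0.453 -0.   ]
 [-0.453  0.891  0.   ]
 [ 0.     0.    -1.   ]]
scene 0.83 [277.6, 144.5, 24.7, 20.1] 461
scene 0.7 [329.7, 153.3, 29.0, 46.5] 1117
top 0.55 [408.6, 256.9, 23.5, 19.6] 226
```

View pics/c1.png

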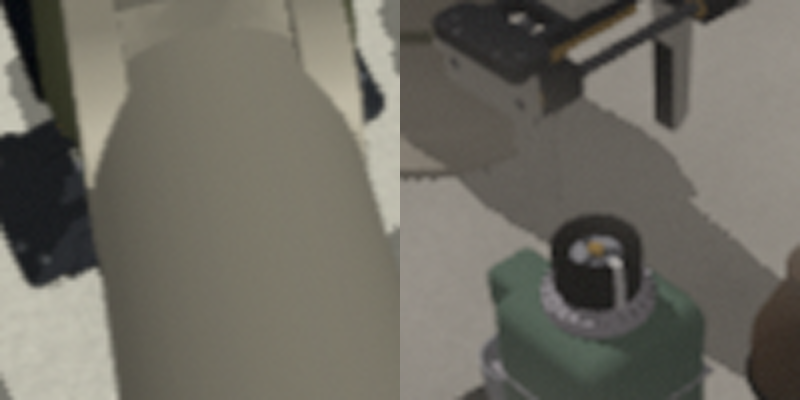

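```bash
python3 -m pendant '[[0,0,0,0.1,-1.2,1,0],[0,0,0,0.1,-1.2,3,0],[0,0,0,0.1,-1.2,5,0],[0,0,0,0.1,-1.2,7,0],[0,0,0,0.1,-1.2,8.2,0],[0,0,0,0.1,-1.2,8.8,0],[0,0,0,0.1,-1.2,8.8,0.2],[0,0,0,0.1,-1.2,8.8,0.2]]' 30;  python3 -m pendant '[[0,0,0,0,0,0,0.6],[0,0,0,0,0,0,0.6],[0,0,0,0,0,0,0.6],[0,0,0,0,0,0,0.6],[0,0,0,0,0,0,0.6]]' 30; python3 -c "
from h import *
o=robot.observe();print(o['q'],o['ft_torque'])"
```

```text
clock: 3.1
tcp_pos: [0.5186, 0.0149, 0.2299]
tcp_rot: [-0.737, 3.053, -0.0]
contact_force: [0.2, 0.0, 1.2]
opening: 0.877
grasp_force: 0.0
clock: 3.6
tcp_pos: [0.519, 0.0141, 0.23]
tcp_rot: [-0.735, 3.053, -0.002]
contact_force: [1.6, -4.3, 4.4]
opening: 0.623
grasp_force: 30.0
[-0.16957883  0.36336314  0.04349413  2.0783524  -0.02269053  0.69861624
  1.93194972] [-1.06732324 -0.38250281 -0.00807568]
```

Gripped: the opening of 0.623 is 58 mm. Now I'll screw it down.

```bash
cat > st.py <<'E'
from h import *
o=robot.observe();print("q7",round(o['q'][6],3),"T",np.round(o['ft_torque'],2))
E
python3 -m pendant '[[0,0,5,0,0,0,0.6],[0,0,12,0,0,0.01,0.6],[0,0,19,0,0,0.015,0.6],[0,0,26,0,0,0.02,0.6],[0,0,33,0,0,0.03,0.6],[0,0,40,0,0,0.035,0.6],[0,0,46,0,0,0.04,0.6],[0,0,50,0,0,0.04,0.6]]'; python3 st.py
python3 -m pendant '[[0,0,5,0,0,0,0.6],[0,0,12,0,0,0.01,0.6],[0,0,19,0,0,0.015,0.6],[0,0,26,0,0,0.02,0.6],[0,0,33,0,0,0.03,0.6],[0,0,40,0,0,0.035,0.6],[0,0,46,0,0,0.04,0.6],[0,0,50,0,0,0.04,0.6]]'; python3 st.py
python3 -m pendant '[[0,0,5,0,0,0,0.6],[0,0,12,0,0,0.01,0.6],[0,0,19,0,0,0.015,0.6],[0,0,25,0,0,0.02,0.6],[0,0,30,0,0,0.03,0.6],[0,0,30,0,0,0.03,0.6]]'; python3 st.py
```

```text
clock: 4.4
tcp_pos: [0.519, 0.0128, 0.2296]
tcp_rot: [0.63, 3.075, -0.003]
contact_force: [2.5, -9.4, 4.7]
opening: 0.624
grasp_force: 30.0
q7 1.208 T [-2.3 -0.4  0.2]
clock: 5.2
tcp_pos: [0.5182, 0.0119, 0.2292]
tcp_rot: [1.872, 2.52, -0.003]
contact_force: [-1.7, -12.8, 7.4]
opening: 0.62
grasp_force: 30.0
q7 0.508 T [-2.93  0.39  0.23]
clock: 5.8
tcp_pos: [0.5175, 0.0119, 0.2288]
tcp_rot: [2.46, 1.951, -0.004]
contact_force: [-5.4, -12.5, 10.6]
opening: 0.618
grasp_force: 30.0
q7 0.104 T [-2.98  1.16 -0.16]
```

About 130° turned. The lateral force is building from a few mm of centring error, so I'll shift the command 3 mm along tool -x while continuing.

```bash
python3 -m pendant '[[0,0,4,-0.1,0,0,0.6],[0,0,9,-0.2,0,-0.01,0.6],[0,0,14,-0.3,0,-0.02,0.6],[0,0,20,-0.3,0,-0.02,0.6],[0,0,25,-0.3,0,-0.02,0.6],[0,0,28,-0.3,0,-0.02,0.6],[0,0,28,-0.3,0,-0.02,0.6]]'; python3 st.py
python3 -m pendant '[[0,0,2,0,0,0,0.6],[0,0,4,0,0,0,0.6],[0,0,4,0,0,0,0.6]]'; python3 st.py
python3 -m pendant '[[0,0,2,0,0,0,0.6],[0,0,4,0,0,0,0.6],[0,0,4,0,0,0,0.6]]'; python3 st.py
```

```text
clock: 6.5
tcp_pos: [0.5168, 0.0119, 0.2287]
tcp_rot: [-2.858, -1.303, 0.002]
contact_force: [-4.4, -1.8, 8.4]
opening: 0.619
grasp_force: 30.0
q7 -0.258 T [-0.7   1.01 -0.06]
clock: 6.8
tcp_pos: [0.5167, 0.0119, 0.2286]
tcp_rot: [-2.901, -1.204, 0.002]
contact_force: [-3.6, -1.8, 9.3]
opening: 0.62
grasp_force: 30.0
q7 -0.31 T [-0.63  0.99  0.01]
clock: 7.1
tcp_pos: [0.5166, 0.012, 0.2286]
tcp_rot: [-2.941, -1.102, 0.002]
contact_force: [-4.6, -2.4, 9.3]
opening: 0.619
grasp_force: 30.0
q7 -0.361 T [-0.58  1.13  0.05]
```

```bash
for i in 1 2 3; do python3 -m pendant '[[0,0,2,0,0,0,0.6],[0,0,4,0,0,0,0.6],[0,0,4,0,0,0,0.6]]'; python3 st.py; done
```

```text
clock: 7.4
tcp_pos: [0.5165, 0.0121, 0.2286]
tcp_rot: [-2.977, -1.001, 0.003]
contact_force: [-4.9, -3.0, 7.8]
opening: 0.62
grasp_force: 30.0
q7 -0.412 T [-0.61  1.12  0.71]
clock: 7.7
tcp_pos: [0.5179, 0.0131, 0.2287]
tcp_rot: [-3.009, -0.898, -0.001]
contact_force: [-0.4, 2.2, 6.9]
opening: 0.617
grasp_force: 30.0
q7 -0.463 T [0.43 0.08 0.84]
clock: 8.0
tcp_pos: [0.5177, 0.013, 0.2287]
tcp_rot: [-3.039, -0.791, -0.0]
contact_force: [-0.2, 3.2, 8.7]
opening: 0.619
grasp_force: 30.0
q7 -0.515 T [0.74 0.15 1.04]
```

The torque jumped from about 0.05 to between 0.7 and 1.0 N m at roughly 170°, which matches the image estimate, so this is the stop. The fingers slipped a little past it. I'll back off slowly at first to find where the torque reverses.

```bash
for i in 1 2 3; do python3 -m pendant '[[0,0,-2,0,0,0,0.6],[0,0,-2,0,0,0,0.6]]'|grep -E "rot|force"; python3 st.py; done
```

```text
tcp_rot: [-3.025, -0.843, -0.001]
contact_force: [0.5, 4.7, 6.1]
grasp_force: 30.0
q7 -0.489 T [0.87 0.07 0.  ]
tcp_rot: [-3.01, -0.895, -0.001]
contact_force: [0.3, 4.4, 7.3]
grasp_force: 30.0
q7 -0.464 T [ 0.9   0.05 -0.06]
tcp_rot: [-2.993, -0.947, -0.001]
contact_force: [0.3, 3.6, 6.5]
grasp_force: 30.0
q7 -0.438 T [ 0.94  0.11 -0.05]
```

```bash
python3 -m pendant '[[0,0,-5,0,0,0,0.6],[0,0,-12,0,0,-0.01,0.6],[0,0,-19,0,0,-0.015,0.6],[0,0,-26,0,0,-0.02,0.6],[0,0,-33,0,0,-0.03,0.6],[0,0,-40,0,0,-0.035,0.6],[0,0,-46,0,0,-0.04,0.6],[0,0,-50,0,0,-0.04,0.6]]'; python3 st.py
python3 -m pendant '[[0,0,-5,0,0,0,0.6],[0,0,-12,0,0,-0.01,0.6],[0,0,-19,0,0,-0.015,0.6],[0,0,-26,0,0,-0.02,0.6],[0,0,-32,0,0,-0.03,0.6],[0,0,-35,0,0,-0.03,0.6],[0,0,-35,0,0,-0.03,0.6],[0,0,-35,0,0,-0.03,0.6]]'; python3 st.py
python3 - <<'E'
from h import *
for n in("scene","top"):
    s=eyes.snapshot(n); cv2.imwrite(f"pics/{n}2.png",s["frame"])
f=lambda n,a:cv2.resize(cv2.convertScaleAbs(cv2.imread(f"pics/{n}2.png")[a[0]:a[0]+80,a[1]:a[1]+80],alpha=1.8),None,fx=5,fy=5,interpolation=cv2.INTER_CUBIC)
cv2.imwrite("pics/c2.png",np.hstack([f("top",(190,288)),f("scene",(115,248))]))
E
```

```text
clock: 9.4
tcp_pos: [0.5177, 0.013, 0.2291]
tcp_rot: [-2.31, -2.127, -0.002]
contact_force: [0.5, 4.5, 5.2]
opening: 0.62
grasp_force: 30.0
q7 0.217 T [ 0.93  0.08 -0.15]
clock: 10.2
tcp_pos: [0.5177, 0.013, 0.2294]
tcp_rot: [-1.569, -2.721, -0.002]
contact_force: [-0.6, 4.4, 7.0]
opening: 0.618
grasp_force: 30.0
q7 0.691 T [1.07 0.05 0.12]
```

View pics/c2.png

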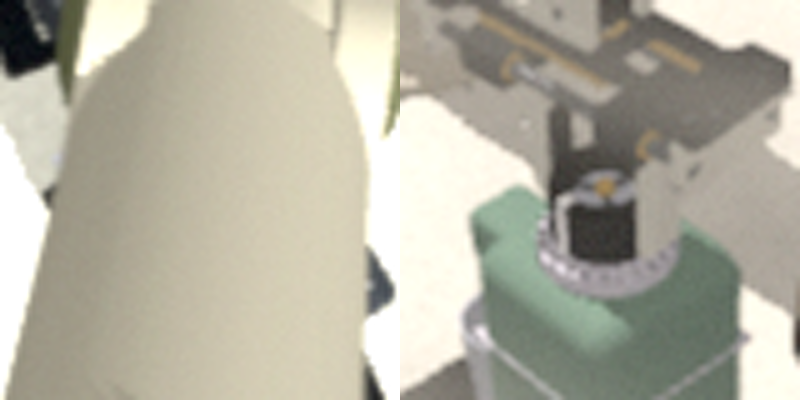

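Run:
```python
from h import *
s=eyes.snapshot("scene")
for off in(-159.4,):
  for th in(60,70,80,90,100,110,120):
    a=np.deg2rad(off+th); r=[]
    for z in(.2385,.207):
        c=s["R"]@np.array([.5177+.029*np.cos(a),.013+.029*np.sin(a),z])+s["t"]
        u=c[0]/c[2]*s["fx"]+s["cx"];v=c[1]/c[2]*s["fy"]+s["cy"]; r+=[400+(u-248)*5,(v-115)*5]
    print(th,np.round(r))
```

```text
60 [538. 182. 542. 229.]
70 [540. 188. 544. 236.]
80 [544. 195. 548. 242.]
90 [549. 200. 553. 247.]
100 [556. 205. 559. 252.]
110 [564. 209. 567. 256.]
120 [573. 212. 576. 259.]
```

Run:
```python
from h import *
s=eyes.snapshot("scene")
for z in(.2395,.2385):
    c=s["R"]@np.array([.5177,.013,z])+s["t"];print("axis top",c[0]/c[2]*s["fx"]+s["cx"],c[1]/c[2]*s["fy"]+s["cy"])
f=lambda i,x,y:cv2.resize(cv2.convertScaleAbs(i[y:y+40,x:x+40],alpha=1.8),None,fx=10,fy=10,interpolation=cv2.INTER_CUBIC)
cv2.imwrite("pics/c3.png",np.hstack([f(cv2.imread("pics/scene0.png"),268,138),f(s["frame"],268,138)]))
```

```text
axis top 287.1620851560626 149.90559473772367
axis top 287.1789105624055 150.21052474347394
```

View pics/c3.png

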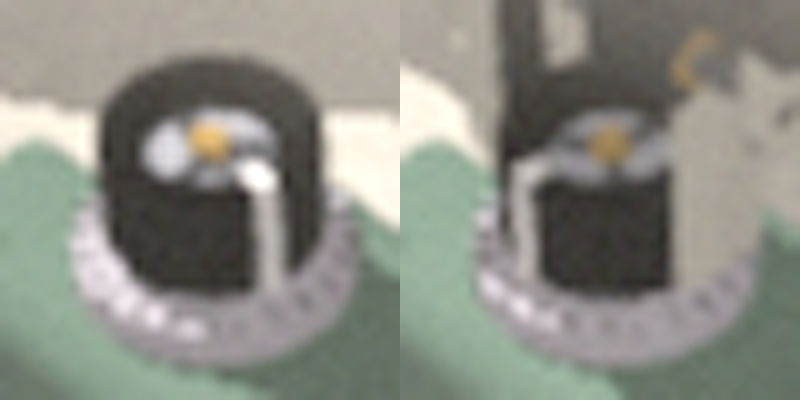

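In the close-up, the stripe moved from pixel (270,230) to (526,230) in the paired crop. That is about 83° net clockwise, which puts the collar about 87–90° off the stop, in agreement with the arm's own motion. The fingers still grip at 30 N.

```bash
python3 -c "
from h import *
print(hand_in())"
```

```text
the job is handed in; nothing more can be done
None
```

I screwed the larger grinder's collar down to the stop and backed it off about a quarter turn (I estimate 87–90°). The arm is still gripping it at 30 N, and I steered clear of the other things on the table; the job is handed in.

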